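Roll the turned pin out of its rest onto the green strip

ROBOT

A 7-joint arm with a two-finger parallel gripper is mounted at the origin on the work surface. World frame = base frame: x ahead of the robot, y to its left, z up, the work surface at z = 0. Lengths are in m, angles in rad, forces in N, time in s.
With the tool pointing down it reaches from about 0.4 to 0.85 m from the base axis. Payload 10.4 kg.
Tool frame: the origin (TCP) lies at the centre of the arm's flange, where the gripper is bolted on; the fingertips stand 173 mm ahead of it and the grasp point (between the pads) lies 155 mm ahead of it; z points along the fingers, y is the line along which they close (so a half turn about z gives the same grasp; the last joint's range is limited). The gripper opens to 85 mm and grips with 20 to 120 N. Pads are 22 mm wide; open, the fingers measure 114 mm over their backs; the gripper's body (76 mm by 85 mm) begins 54 mm behind the grasp point. The pads swing forward as they close: fully open they stand 13 mm farther back than shut.
Start: joints at [-1.32, 0.332, -0.065, 1.46, 0.022, 1.35, -0.088], TCP at [0.169, 0.602, 0.405] pointing down, gripper open.
Joint ranges: [-2.6, 2.6], [-0.5, 2.12], [-1.47, 1.34], [0.16, 2.42], [-1.27, 4.41], [0.06, 2.06], [-2.6, 2.6]. Speed limits (rad/s): [2.22, 2.22, 2.79, 2.79, 3.14, 3.14, 3.14].

INTERFACE

Orientations are given as a unit quaternion [x, y, z, w].
In Python, from workcell import manip, viewer, finder gives the robot as it stands.
- The arm moves only by the tool arm_command, never from a script. Its argument "plan" is a list of rows, each an object with "dp": the shift along the tool's x, y, z in mm, a list of three; "spin": the turn about the tool's z in rad. A call has 1 to 5 rows; each row shifts and turns the commanded pose from where the row before left it, along the tool's axes as they then stand; what a row does not reach is not made up. A row lasts 1/10 s, in which the tool goes at most 50 mm and 8.59 degrees, less where a joint would pass 70% of its speed; a pose out of reach is approached as far as the arm can. A call is refused whole if a number of a shift passes 50 or a number of a turn 0.15, either way. A call with a gripper value outside its range is refused whole. "grip" is the closure, from -1 (fully open) to 1 (shut), set as the call begins (left out, the last holds). The fingers move at their own pace and stop on an object; "newtons" is the grip in N (left out, the last holds). Time passes only in rows, so rows that do not move let the fingers close. It gives the time, the measured TCP pose, the force, the opening and the grip force at its end, in the units of the state.
- manip.get_obs(): the state, without advancing time (a new reading comes with each control period).
- viewer.camera(name): name is "side" or "top" or "wrist"; returns the picture (384x512x3 uint8, blue, green, red); there is no depth.
- viewer.camera_params(name): a dict with "vertical_fov" (degrees; the focal length in pixels is half the picture's height over the tangent of half this angle, whatever the lens; pixels are square), "cx", "cy" (the principal point, pixels), "R" (3x3) and "t" (3): a world point X has camera coordinates R X + t; the wrist camera has in their place "T_tool_cam" (4x4, takes a point from camera to tool coordinates, whose origin is the TCP and whose axes are the flange's). Camera axes: x right, y down, z forward; pixel columns grow to the right and rows downward; lengths in m; the calibration is good to about 2 mm. A picture is of the moment at which its call begins: read the wrist's pose just before it. camera_params takes no time and is no camera call.
- manip.hand_in(): hands the job in; it is judged then, once.
Trained networks look in the newest picture that a camera, given by its name, has taken for a name from the list of things; names that differ only in an ending like _2 or _b are one class to them, and where a whole thing is asked for, a point or a joint stands for the part that bears it (a point fixed in the world has none). Each returns a list of dicts, best first, with "score" (0 to 1); they miss things now and then, are a little off and sometimes report something else, mostly with a low value. They report only what shows in the picture. A call takes as long as a camera call. They do not tell look-alikes from the thing itself.
- finder.find_in(camera, thing): "position" ([x, y, z] in m, in world coordinates, good to about 4 mm: the middle of the surface that is visible of it).
The state is a dict: "clock": time; "joint_pos": joint angles; "joint_velocities": joint speeds; "tau": joint torques, N m; "position": TCP position; "ee_rot": TCP orientation; "ft_force": force on the tool from outside, world axes, zero at the start; "torque": the same for the moment, N m; "grip_width": opening from 0.0 (shut) to 1.0 (fully open); "grasp_force": force on a finger pad.
Only numpy, scipy, OpenCV 4.12 (cv2) and the standard library are available. Lean on these libraries where they do the work, as an engineer would, in place of code of your own. Each camera call takes 0.05 s, during which the arm holds its last target. There are 200 camera calls.

TASK

Roll the wooden rolling pin up out of its rest slot by pressing on its top and on across the felt in the same way, without ever lifting it off the board or letting it just skid, until it lies still centred on the green strip, its whole length squarely along the strip. Go gently: read the force and never press on the pin with more than about 2 kg (20 N), because the waxed wood dents. Leave the two tealights, the mug and the wooden acorn where they stand, and let go of the pin at the end.

Things in the scene. Friction and masses are not known exactly. Their poses are not given: they have to be found in the camera images.
- board: Fixed wooden display board, 310 x 280 mm, topped with grey felt 20 mm above the table. Origin: at table height below the middle of the rest slot; x: the way to roll the pin (away from the rail), y: along the slot, z up. Spans x -40 to 270, y -140 to 140 mm.
- slot (a point): Middle of the rest slot, at felt height: a straight gap in the felt, 28 mm wide (14 mm either side, along board x), 6 mm deep, as long as the board is wide. The pin starts sunk 4.3 mm into it. Rolling it out raises it 4.3 mm within some 14 mm of travel, so fingers kept at one height jam on it: give way upwards by the force. Let go half-way, it drops back.
- rail_top (a point): Middle of the top of the dark wooden rail behind the slot, 12 mm thick, 75 mm above the table (9 mm above the pin at rest). Its face is 28 mm behind the slot's middle and only 3 mm behind the pin, so no finger fits behind the pin at the start.
- felt (a point): Middle of the level felt that runs from 14 to 257 mm ahead of the slot's middle (board x). It is firm (gives less than 1 mm under 10 N) and resists rolling a little: a slowly rolled pin stops within a few mm and stays where it is left.
- pin: Handle-less pale wooden rolling pin with two dark bands, 50 mm in diameter, 200 mm long, 0.2 to 0.4 kg. Origin: its centre; y: its long axis; x and z turn as it rolls. Centre 40.7 mm above the table in the slot, 45 mm on the felt (top 70 mm). Strokes on its top roll it; the fingers go twice as far as it does; too light, they slip (7 N is enough). Pushed from behind it jams on the finger.
- pin_line (a point): Middle of the dark line inlaid along the pin's surface, on its own +z side, 25 mm from the axis; it faces up at the start and shows how far the pin has turned (157 mm of travel per turn).
- green_strip: Green strip lying flat on the felt across the board, 14 mm wide (x) and 270 mm long (y), no noticeable thickness: the mark. Origin: its middle, at felt height; axes parallel to the board's. It is either the nearer one (about 60 to 75 mm from the slot) or the farther one (about 100 to 115 mm).
- orange_strip: Orange strip of the same size, at the other of the two places: not the mark. The pin may roll over it.
- tealight_a: Glass tealight jar, 52 mm in diameter, 50 mm high, loose, standing on the far end of the felt. Origin: centre of its underside.
- tealight_b: The other tealight jar, same size, beside it.
- mug: White mug, 80 mm in diameter, 95 mm high, loose on the table at the board's +y side. Origin: centre of its underside.
- acorn: Turned wooden acorn, 68 mm in diameter, 74 mm high, loose on the table at the board's -y side. Origin: centre of its underside.
There are look-alikes about, which are no part of the job. Several things have the shape of the pin; the one meant has the colours described above.

How it is judged:
On the way, in this order (a step that is already met when the one before it is completed fails the run):
1. the pin has been rolled up out of the rest slot onto the felt (x of pin in the frame of board above 0.015 m and z of pin in the frame of board above 0.0435 m and angle between pin's own z axis and vertical above 0.3 rad), for 0.1 s.
2. the pin has rolled (not skidded) a good quarter turn: its inlaid line faces downwards (angle between pin's own z axis and vertical above 1.7 rad and x of pin in the frame of board above 0.03 m), for 0.05 s.
At the end, for the whole second after the job is handed in: The pin lies still and released on the felt with its axis within 8 mm of the green strip's centre line, parallel to it within 0.09 rad (5 degrees), and its middle within 35 mm of the strip's middle along the strip (x of pin in the frame of green_strip between -0.008 and 0.008 m and y of pin in the frame of green_strip between -0.035 and 0.035 m and angle between the y axis of pin and the y axis of green_strip, either way round below 0.09 rad and z of pin in the frame of board between 0.042 and 0.048 m and linear speed of pin below 0.01 m/s and angular speed of pin below 0.3 rad/s); the robot touches nothing.
It fails at once if the robot presses on the pin with more than 20 N (contact force between any of the fingers, the arm and pin above 20 N).
It fails at once if the pin is lifted more than 12 mm off the felt (z of pin in the frame of board above 0.057 m).
It fails at once if a tealight, the mug or the acorn is moved more than 20 mm or tipped ((distance of tealight_a from where it was at the start of the episode above 0.02 m or angle between tealight_a's own z axis and vertical above 0.35 rad) or (distance of tealight_b from where it was at the start of the episode above 0.02 m or angle between tealight_b's own z axis and vertical above 0.35 rad) or (distance of mug from where it was at the start of the episode above 0.02 m or angle between mug's own z axis and vertical above 0.35 rad) or (distance of acorn from where it was at the start of the episode above 0.02 m or angle between acorn's own z axis and vertical above 0.35 rad)).
It also fails if it takes over 72 s, if anything falls off the work surface, if the arm or the gripper's body presses on something with over 40 N, if the wrist force passes 120 N, or if a joint passes its speed limit or range.

## Working session

There is one attempt and no reset: what is moved stays moved. The work goes in short steps, Python scripts to look and compute and a tool call to move; the robot and the scene stay as the last step left them, time stands still between calls to the robot, and variables do not carry over. Pictures are saved under pics/ and viewed, at most 10 in all, crops included, and the job is handed in when it is done.

Besides the shell and the picture viewer there is one more tool, called as a command line: name --argument value ..., lists and objects as JSON in quotes. arm_command: Moves the arm, as the interface text tells. Its arguments: {"type":"object","properties":{"plan":{"type":"array","items":{"type":"object","properties":{"dp":{"type":"array","items":{"type":"number"}},"spin":{"type":"number"}}}},"grip":{"type":"number"},"newtons":{"type":"number"}},"required":["plan"]}

```bash
mkdir -p pics
cat > h.py <<'E'
import numpy as np, cv2
from workcell import manip, viewer, finder
def proj(cam,X):
    p=viewer.camera_params(cam); f=192/np.tan(np.radians(p["vertical_fov"]/2))
    c=np.array(p["R"])@np.array(X)+np.array(p["t"]); return f*c[0]/c[2]+p["cx"], f*c[1]/c[2]+p["cy"]
def ray(cam,u,v,z):
    p=viewer.camera_params(cam); f=192/np.tan(np.radians(p["vertical_fov"]/2))
    R=np.array(p["R"]);t=np.array(p["t"]); o=-R.T@t; d=R.T@np.array([(u-p["cx"])/f,(v-p["cy"])/f,1]); return o+d*(z-o[2])/d[2]
E
python3 - <<'E'
from h import *
o=manip.get_obs(); print(o)
a=viewer.camera("top"); b=viewer.camera("side")
cv2.imwrite("pics/top.png",a); cv2.imwrite("pics/side.png",b)
for c in("top","side"):
  print(viewer.camera_params(c))
  for n in ["pin","slot","rail_top","pin_line","green_strip","orange_strip","tealight_a","mug","acorn","felt"]:
    for r in finder.find_in(c,n)[:3]:
      print(c,n,np.round(r["position"],3),round(r["score"],2),np.round(proj(c,r["position"])))
E
```

```text
{'clock': 0.0, 'joint_pos': array([-1.31955184,  0.3328852 , -0.06470272,  1.46096305,  0.02162289,
        1.34986866, -0.08848416]), 'joint_velocities': array([ 5.51261973e-04,  4.33421148e-04, -1.27319185e-03,  1.53460590e-06,
       -2.99060507e-04, -1.60772025e-04,  8.75134316e-04]), 'tau': array([ 1.05019476e-04, -6.25468183e+01,  4.90721629e-02, -3.91590357e+01,
        1.62220857e-02,  1.02074406e-02,  1.23847983e-05]), 'position': array([0.16898335, 0.60158962, 0.40389706]), 'ee_rot': array([ 1.36472547e-01,  9.90643596e-01, -7.11911812e-04, -5.41851736e-05]), 'ft_force': array([ 0.6652699 , -0.29232642, -0.42811524]), 'torque': array([-0.0341843 , -0.01615791,  0.02851969]), 'grasp_force': 0.0, 'grip_width': 1.0000743486747987}
{'vertical_fov': 50.98835062898015, 'cx': 255.49468629460617, 'cy': 190.97267247882482, 'R': array([[-0.00769057, -0.99996812, -0.00214885],
       [-0.99236075,  0.00789663, -0.123117  ],
       [ 0.12313004,  0.0011856 , -0.99238984]]), 't': array([0.03472706, 0.4868579 , 1.04057124])}
top pin [0.196 0.325 0.046] 0.96 [140. 305.]
top pin [ 0.463 -0
[... 1104 characters left out ...]
89 0.322 0.042] 0.72 [204. 152.]
side pin [ 0.25  -0.295  0.043] 0.63 [265. 324.]
side slot [ 0.551 -0.076  0.018] 0.78 [301. 220.]
side rail_top [ 0.553 -0.074  0.017] 0.64 [302. 219.]
side pin_line [ 0.456 -0.069  0.068] 0.71 [274. 219.]
side pin_line [ 0.246 -0.293  0.046] 0.69 [263. 323.]
side pin_line [0.183 0.298 0.045] 0.6 [117. 192.]
side green_strip [ 0.573 -0.058  0.025] 0.76 [303. 211.]
side tealight_a [0.658 0.021 0.057] 0.74 [308. 177.]
side tealight_a [ 0.68  -0.126  0.057] 0.63 [349. 200.]
side mug [0.416 0.141 0.058] 0.8 [217. 186.]
side mug [0.66  0.021 0.059] 0.15 [309. 176.]
side acorn [ 0.589 -0.296  0.042] 0.6 [372. 255.]
side felt [ 0.554 -0.074  0.017] 0.88 [302. 219.]
```

Run:
```python
import cv2
a=cv2.imread("pics/top.png")
cv2.imwrite("pics/topcrop.png",cv2.resize(a[90:290,180:400],None,fx=3.0,fy=3.0,interpolation=cv2.INTER_CUBIC)[:600])
```

```text
(no output)
```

View pics/top.png

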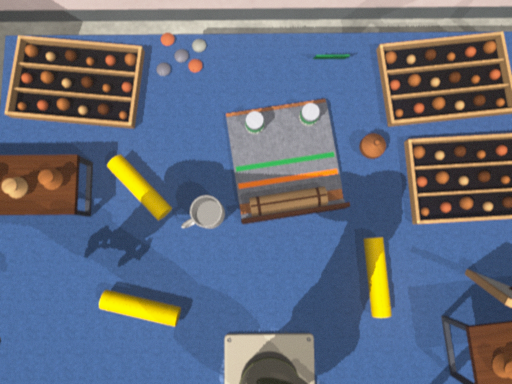

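View pics/topcrop.png

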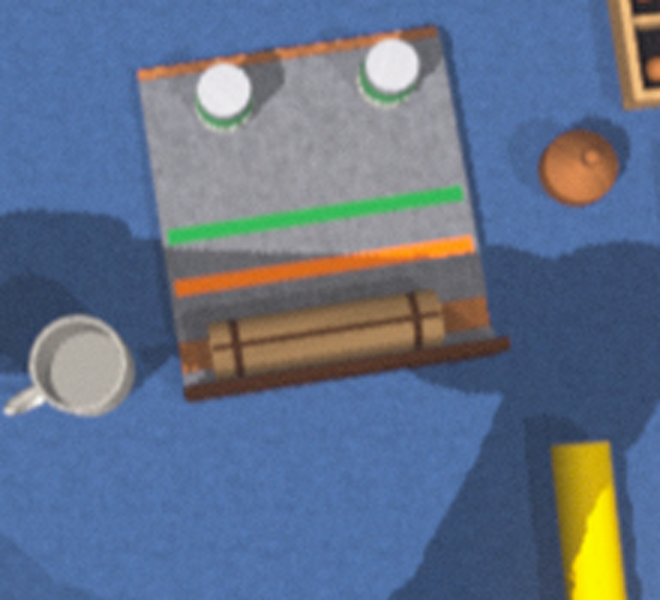

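View pics/side.png

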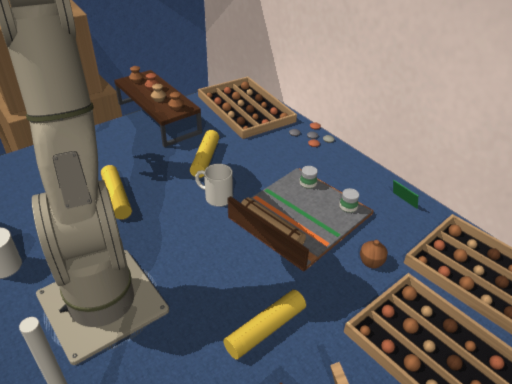

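The pin meant is the pale wooden one with two dark bands at top-camera (288,200), in the slot by the dark rail. The bright yellow rods at (140,187), (140,308) and (376,277) are the look-alikes. Green is the farther strip, at (285,161), and orange the nearer, at (288,179). The tealights are at (254,120) and (310,112), the mug at (205,212) and the acorn at (373,145).

```bash
cat >> h.py <<'E'
def strip(cam,img,col,z=0.02):
    hsv=cv2.cvtColor(img,cv2.COLOR_BGR2HSV)
    lo,hi=((50,110,60),(75,255,255)) if col=="g" else ((8,190,150),(17,255,255))
    m=cv2.inRange(hsv,lo,hi)
    n,l,s,c=cv2.connectedComponentsWithStats(m)
    best=None
    for i in range(1,n):
        if s[i,4]<40: continue
        v,u=np.nonzero(l==i); P=np.array([ray(cam,a,b,z)[:2] for a,b in zip(u,v)])
        cen=P.mean(0)
        if not(0.45<cen[0]<0.68 and -0.2<cen[1]<0.1): continue
        w,V=np.linalg.eigh(np.cov(P.T)); d=V[:,1]*np.sign(V[1,1]); t=(P-cen)@d
        if best is None or np.ptp(t)>best[2]: best=(cen+d*(t.max()+t.min())/2,d,np.ptp(t),s[i,4])
    return best
E
python3 - <<'E'
from h import *
for cam in("top","side"):
    im=cv2.imread(f"pics/{cam}.png")
    for c in "go":
        b=strip(cam,im,c); 
        if b: print(cam,c,np.round(b[0],4),"yaw",np.degrees(np.arctan2(b[1][1],b[1][0])),b[2:])
# pin & line ends from top crop pixels (crop/3+offset)
f=lambda u,v,z:ray("top",180+u/3,90+v/3,z)
print("pin line ends",f(212,349,.0657),f(441,316,.0657))
print("rail top ends",f(186,393,.075),f(508,344,.075))
print("far corners",f(138,73,.02),f(437,31,.02))
o=manip.get_obs();q=o["ee_rot"];print(np.degrees(2*np.arctan2(q[1],q[0])) - 0)
E
```

```text
top g [ 0.5687 -0.0485] yaw 98.335910281817 (np.float64(0.2671645806219548), np.int32(446))
top o [ 0.522  -0.0558] yaw 98.26290489884289 (np.float64(0.2657503446814462), np.int32(347))
side g [ 0.5691 -0.0489] yaw 98.32801672601259 (np.float64(0.26725281758724945), np.int32(274))
side o [ 0.5344 -0.1404] yaw 97.4008409486358 (np.float64(0.09159471107708314), np.int32(57))
pin line ends [0.44320461 0.0435293  0.0657    ] [ 0.46996697 -0.15249441  0.0657    ]
rail top ends [0.40545906 0.06550622 0.075     ] [ 0.44467596 -0.20673055  0.075     ]
far corners [0.70137396 0.11040036 0.02      ] [ 0.73895504 -0.16471796  0.02      ]
164.31431075887593
```

arm_command --plan '[{"spin": -0.14}, {"spin": -0.14}, {"spin": -0.137}, {"dp": [-26, -39, 0]}, {"dp": [-26, -39, 0]}]' --grip -1

```text
invalid input at $.plan[0]: expected keys dp, spin
```

arm_command --plan '[{"dp": [-26, -39, 0]}, {"dp": [-26, -39, 0]}, {"dp": [-26, -39, 0]}, {"dp": [-26, -39, 0]}, {"dp": [-26, -39, 0]}]'

```text
invalid input at $.plan[0]: expected keys dp, spin
```

arm_command --plan '[{"dp": [-26, -39, 0]}, {"dp": [-26, -39, 0]}, {"dp": [-26, -39, 0]}, {}, {}]'

```text
invalid input at $.plan[0]: expected keys dp, spin
```

```bash
cat >> h.py <<'E'
YAW=np.radians(8.27); BX=np.array([np.cos(YAW),np.sin(YAW)]); BY=np.array([-BX[1],BX[0]]); GREEN=np.array([.569,-.0487])
def rel(p): # board-axes coords relative to green middle, mm
    d=np.array(p[:2])-GREEN; return np.round([d@BX*1000,d@BY*1000],1)
def st():
    o=manip.get_obs(); q=o["ee_rot"]
    print("t",round(o["clock"],2),"rel",rel(o["position"]),"z",round(o["position"][2]*1000,1),"xang",np.degrees(2*np.arctan2(q[1],q[0])),"F",np.round(o["ft_force"],2),"w",o["grip_width"])
E
python3 -c "
from h import *
st(); print(rel([.4566,-.0545]))"
```

```text
t 1.1 rel [-302.3  701.2] z 404.7 xang 164.31431075887593 F [ 0.48  0.65 -0.4 ] w 1.0036495604788276
[-112.1   10.4]
```

arm_command --plan '[{"dp": [0, 0, 0], "spin": -0.14}, {"dp": [0, 0, 0], "spin": -0.14}, {"dp": [0, 0, 0], "spin": -0.137}, {"dp": [-26, -39, 0], "spin": 0}, {"dp": [-26, -39, 0], "spin": 0}]' --grip -1

```text
clock: 1.6
position: [0.2313, 0.5316, 0.4043]
ee_rot: [-0.073, 0.997, -0.0, -0.0]
ft_force: [2.1, 0.6, 0.3]
grip_width: 1.005
grasp_force: 0.0
```

arm_command --plan '[{"dp": [-26, -39, 0], "spin": 0}, {"dp": [-26, -39, 0], "spin": 0}, {"dp": [-26, -39, 0], "spin": 0}, {"dp": [-26, -39, 0], "spin": 0}, {"dp": [-26, -39, 0], "spin": 0}]'

```text
clock: 2.1
position: [0.3891, 0.3558, 0.405]
ee_rot: [-0.072, 0.997, 0.0, 0.0]
ft_force: [1.4, 1.0, -0.1]
grip_width: 0.996
grasp_force: 0.0
```

arm_command --plan '[{"dp": [-26, -39, 0], "spin": 0}, {"dp": [-26, -39, 0], "spin": 0}, {"dp": [-26, -39, 0], "spin": 0}, {"dp": [0, 0, 0], "spin": 0}, {"dp": [0, 0, 0], "spin": 0}]'

```text
clock: 2.6
position: [0.4825, 0.2519, 0.4047]
ee_rot: [-0.07, 0.998, 0.0, -0.0]
ft_force: [0.4, 0.3, 0.4]
grip_width: 1.0
grasp_force: 0.0
```

```bash
python3 -c "
from h import *
st()"
```

```text
t 2.6 rel [-42.3 309.9] z 404.7 xang 188.05255240687447 F [0.36 0.33 0.36] w 0.9997816770067421
```

arm_command --plan '[{"dp": [9.7, -37.4, 0], "spin": 0}, {"dp": [9.7, -37.4, 0], "spin": 0}, {"dp": [9.7, -37.4, 0], "spin": 0}, {"dp": [9.7, -37.4, 0], "spin": 0}, {"dp": [9.7, -37.4, 10], "spin": 0}]'

```text
clock: 3.1
position: [0.4602, 0.0609, 0.3957]
ee_rot: [-0.073, 0.997, 0.001, 0.001]
ft_force: [0.8, 0.5, 0.3]
grip_width: 1.001
grasp_force: 0.0
```

arm_command --plan '[{"dp": [9.7, -37.4, 20], "spin": 0}, {"dp": [9.7, -37.4, 20], "spin": 0}, {"dp": [9.7, -37.4, 20], "spin": 0}, {"dp": [0, 0, 30], "spin": 0}, {"dp": [0, 0, 25], "spin": -0.003}]'

```text
clock: 3.6
position: [0.4475, -0.0541, 0.2788]
ee_rot: [-0.073, 0.997, 0.0, 0.0]
ft_force: [0.0, 0.7, 0.9]
grip_width: 1.001
grasp_force: 0.0
```

arm_command --plan '[{"dp": [0, 0, 10], "spin": 0}, {"dp": [0, 0, 0], "spin": 0}, {"dp": [0, 0, 0], "spin": 0}]'

```text
clock: 3.9
position: [0.4483, -0.0537, 0.2706]
ee_rot: [-0.074, 0.997, 0.0, 0.0]
ft_force: [0.5, 0.5, 0.6]
grip_width: 0.999
grasp_force: 0.0
```

```bash
python3 -c "
from h import *
st()
a=viewer.camera('wrist');cv2.imwrite('pics/w1.png',a)
p=viewer.camera_params('wrist');print(p)"
```

```text
t 3.9 rel [-120.1   12.4] z 270.6 xang 188.44720139215454 F [0.46 0.55 0.59] w 0.9985783918243015
{'vertical_fov': 62.708516770579905, 'cx': 258.30109898286656, 'cy': 192.69559943698815, 'T_tool_cam': array([[ 1.04898090e-04, -9.56218099e-01, -2.92654978e-01,
         7.60861277e-02],
       [ 9.99999860e-01,  2.51841426e-04, -4.64428302e-04,
        -6.96711843e-04],
       [ 5.17797395e-04, -2.92654888e-01,  9.56217992e-01,
         3.05515450e-02],
       [ 0.00000000e+00,  0.00000000e+00,  0.00000000e+00,
         1.00000000e+00]])}
```

View pics/w1.png

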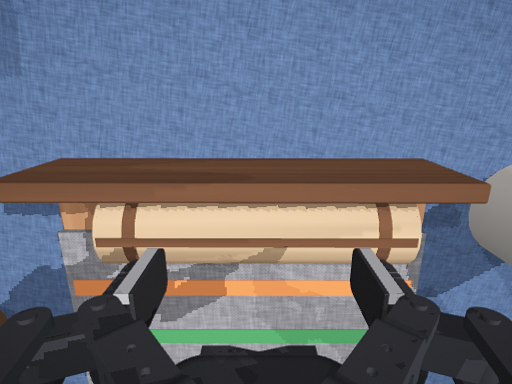

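The wrist view shows the pale pin with its dark line at row 243 (columns 95–418) in front of the rail, whose front edge is at about row 203. The orange strip is at row 288 and the green at row 336. The tool is square to the pin, and both open fingers are over it.

```bash
cat >> h.py <<'E'
def wray(u,v,z,obs=None):
    from scipy.spatial.transform import Rotation as Ro
    o=obs or manip.get_obs(); p=viewer.camera_params("wrist"); f=192/np.tan(np.radians(p["vertical_fov"]/2)); T=np.array(p["T_tool_cam"])
    R=Ro.from_quat(o["ee_rot"]).as_matrix(); c=R@T[:3,3]+o["position"]; d=R@T[:3,:3]@np.array([(u-p["cx"])/f,(v-p["cy"])/f,1])
    return c+d*(z-c[2])/d[2]
E
python3 -c "
from h import *
print('line',rel(wray(95,243,.0657)),rel(wray(418,243,.0657)))
print('green',rel(wray(258,336,.02)),'orange',rel(wray(258,288,.02)),'rail front',rel(wray(20,203,.075)),rel(wray(470,203,.075)))
print('felt edge of slot', rel(wray(70,231,.02)))"
```

```text
line [-109.9  -88. ] [-110.5  108.8]
green [-0.7 11.6] orange [-47.8  11.5] rail front [-138.8 -120.6] [-139.6  128.7]
felt edge of slot [ -97.3 -131.5]
```

arm_command --plan '[{"dp": [0, 0, 9], "spin": 0}, {"dp": [0, -1, 9], "spin": 0}, {"dp": [0, -1, 7], "spin": 0}, {"dp": [0, 0, 0], "spin": 0}, {"dp": [0, 0, 0], "spin": 0}]'

```text
clock: 4.45
position: [0.4481, -0.0564, 0.2445]
ee_rot: [-0.073, 0.997, -0.0, -0.0]
ft_force: [0.3, 1.0, -0.1]
grip_width: 1.001
grasp_force: 0.0
```

arm_command --plan '[{"dp": [0, 0, 2], "spin": 0}, {"dp": [0, 0, 2], "spin": 0}, {"dp": [0, 0, 1], "spin": 0}, {"dp": [0, 0, 0], "spin": 0}]'

```text
clock: 4.85
position: [0.4481, -0.0563, 0.2396]
ee_rot: [-0.073, 0.997, 0.0, -0.0]
ft_force: [0.3, -1.0, 0.7]
grip_width: 0.999
grasp_force: 0.0
```

```bash
python3 -c "
from h import *
st()"
```

```text
t 4.85 rel [-120.7    9.8] z 239.6 xang 188.38041321811176 F [ 0.31 -1.01  0.73] w 0.9989519348211481
```

arm_command --plan '[{"dp": [0, 0, 3], "spin": 0}, {"dp": [0, 0, 3], "spin": 0}, {"dp": [0, 0, 3], "spin": 0}, {"dp": [0, 0, 0], "spin": 0}, {"dp": [0, 0, 0], "spin": 0}]'

```text
clock: 5.35
position: [0.4482, -0.0564, 0.2306]
ee_rot: [-0.073, 0.997, 0.0, -0.0]
ft_force: [-0.2, -0.3, 0.1]
grip_width: 1.002
grasp_force: 0.0
```

arm_command --plan '[{"dp": [0, 0, 0.7], "spin": 0}, {"dp": [0, 0, 0.7], "spin": 0}, {"dp": [0, 0, 0], "spin": 0}]'

```text
clock: 5.65
position: [0.4482, -0.0563, 0.2292]
ee_rot: [-0.073, 0.997, 0.0, -0.0]
ft_force: [0.6, 0.6, 0.4]
grip_width: 1.0
grasp_force: 0.0
```

arm_command --plan '[{"dp": [0, 0, 0.7], "spin": 0}, {"dp": [0, 0, 0.7], "spin": 0}, {"dp": [0, 0, 0], "spin": 0}]'

```text
clock: 5.95
position: [0.4481, -0.0563, 0.2278]
ee_rot: [-0.073, 0.997, 0.0, -0.0]
ft_force: [0.1, -0.3, -0.5]
grip_width: 0.996
grasp_force: 0.0
```

arm_command --plan '[{"dp": [0, 0, 0.7], "spin": 0}, {"dp": [0, 0, 0], "spin": 0}]'

```text
clock: 6.15
position: [0.4481, -0.0563, 0.2271]
ee_rot: [-0.073, 0.997, 0.0, -0.0]
ft_force: [0.2, 0.1, 0.3]
grip_width: 0.998
grasp_force: 0.0
```

arm_command --plan '[{"dp": [0, 0, 0.7], "spin": 0}, {"dp": [0, 0, 0], "spin": 0}]'

```text
clock: 6.35
position: [0.4481, -0.0563, 0.2264]
ee_rot: [-0.073, 0.997, 0.0, -0.0]
ft_force: [-0.0, 0.2, -0.2]
grip_width: 1.002
grasp_force: 0.0
```

arm_command --plan '[{"dp": [0, 0, 0.5], "spin": 0}, {"dp": [0, 0, 0], "spin": 0}]'

```text
clock: 6.55
position: [0.4481, -0.0563, 0.2259]
ee_rot: [-0.073, 0.997, 0.0, -0.0]
ft_force: [-0.1, 0.6, 0.7]
grip_width: 0.995
grasp_force: 0.0
```

arm_command --plan '[{"dp": [0, 0, 0.5], "spin": 0}, {"dp": [0, 0, 0], "spin": 0}]'

```text
clock: 6.75
position: [0.4482, -0.0564, 0.2256]
ee_rot: [-0.073, 0.997, 0.0, 0.0]
ft_force: [-0.6, -0.1, 2.8]
grip_width: 1.001
grasp_force: 1.0
```

arm_command --plan '[{"dp": [0, 0, 0.4], "spin": 0}, {"dp": [0, 0, 0], "spin": 0}]'

```text
clock: 6.95
position: [0.4483, -0.0564, 0.2254]
ee_rot: [-0.073, 0.997, 0.0, 0.0]
ft_force: [-2.2, 1.0, 5.5]
grip_width: 1.0
grasp_force: 3.1
```

arm_command --plan '[{"dp": [0, 0, 0.5], "spin": 0}, {"dp": [0, 0, 0], "spin": 0}]'

```text
clock: 7.15
position: [0.4484, -0.0564, 0.2252]
ee_rot: [-0.073, 0.997, 0.0, 0.0]
ft_force: [-3.3, -0.1, 11.4]
grip_width: 0.996
grasp_force: 5.8
```

arm_command --plan '[{"dp": [-1.5, 0, -0.4], "spin": 0}, {"dp": [-1.5, 0, -0.4], "spin": 0}]'

```text
clock: 7.35
position: [0.4511, -0.056, 0.226]
ee_rot: [-0.073, 0.997, 0.0, -0.0]
ft_force: [-6.8, 0.9, 16.0]
grip_width: 1.001
grasp_force: 8.1
```

arm_command --plan '[{"dp": [-1, 0, -0.6], "spin": 0}, {"dp": [-1, 0, -0.4], "spin": 0}]'

```text
clock: 7.55
position: [0.4532, -0.0557, 0.2269]
ee_rot: [-0.073, 0.997, 0.0, 0.0]
ft_force: [-2.8, -0.2, 10.6]
grip_width: 1.002
grasp_force: 4.9
```

arm_command --plan '[{"dp": [-1.5, 0, -0.38], "spin": 0}, {"dp": [-1.5, 0, -0.36], "spin": 0}]'

```text
clock: 7.75
position: [0.4563, -0.0552, 0.2278]
ee_rot: [-0.073, 0.997, 0.0, 0.0]
ft_force: [-3.0, 0.0, 10.9]
grip_width: 1.001
grasp_force: 5.3
```

arm_command --plan '[{"dp": [-2, 0, -0.38], "spin": 0}, {"dp": [-2, 0, -0.36], "spin": 0}]'

```text
clock: 7.95
position: [0.4605, -0.0546, 0.2286]
ee_rot: [-0.073, 0.997, 0.0, 0.001]
ft_force: [-1.4, 0.3, 10.7]
grip_width: 1.004
grasp_force: 5.2
```

arm_command --plan '[{"dp": [-1.5, 0, -0.25], "spin": 0}, {"dp": [-1.5, 0, -0.22], "spin": 0}]'

```text
clock: 8.15
position: [0.4635, -0.0542, 0.2291]
ee_rot: [-0.073, 0.997, 0.0, 0.001]
ft_force: [-3.1, 0.0, 8.8]
grip_width: 0.999
grasp_force: 5.0
```

arm_command --plan '[{"dp": [-2, 0, -0.18], "spin": 0}, {"dp": [-2, 0, -0.16], "spin": 0}]'

```text
clock: 8.35
position: [0.4676, -0.0535, 0.2296]
ee_rot: [-0.073, 0.997, 0.0, 0.001]
ft_force: [-2.1, 0.4, 10.9]
grip_width: 0.997
grasp_force: 5.5
```

arm_command --plan '[{"dp": [-2, 0, -0.13], "spin": 0}, {"dp": [-2, 0, -0.1], "spin": 0}]'

```text
clock: 8.55
position: [0.4717, -0.0529, 0.2299]
ee_rot: [-0.073, 0.997, 0.0, 0.001]
ft_force: [-0.1, 0.8, 11.4]
grip_width: 1.001
grasp_force: 5.5
```

arm_command --plan '[{"dp": [-2, 0, -0.08], "spin": 0}, {"dp": [-2, 0, -0.05], "spin": 0}]'

```text
clock: 8.75
position: [0.4758, -0.0524, 0.2301]
ee_rot: [-0.073, 0.997, 0.0, 0.001]
ft_force: [-1.6, 1.7, 11.3]
grip_width: 1.001
grasp_force: 5.3
```

arm_command --plan '[{"dp": [-2, 0, -0.02], "spin": 0}, {"dp": [-2, 0, 0], "spin": 0}]'

```text
clock: 8.95
position: [0.4798, -0.0517, 0.2301]
ee_rot: [-0.073, 0.997, 0.0, 0.001]
ft_force: [-0.6, 0.9, 10.6]
grip_width: 1.0
grasp_force: 5.2
```

arm_command --plan '[{"dp": [-2, 0, 0], "spin": 0}, {"dp": [-2, 0, 0], "spin": 0}, {"dp": [-2, 0, 0], "spin": 0}, {"dp": [0, 0, 0], "spin": 0}]'

```text
clock: 9.35
position: [0.4858, -0.0508, 0.23]
ee_rot: [-0.073, 0.997, 0.0, 0.001]
ft_force: [-0.3, 1.3, 8.5]
grip_width: 0.996
grasp_force: 4.5
```

```bash
python3 -c "
from h import *
st()
a=viewer.camera('wrist');cv2.imwrite('pics/w2.png',a)"
```

```text
t 9.35 rel [-82.7   9.9] z 230.0 xang 188.3865341294306 F [-0.26  1.31  8.48] w 0.9962395723048113
```

View pics/w2.png

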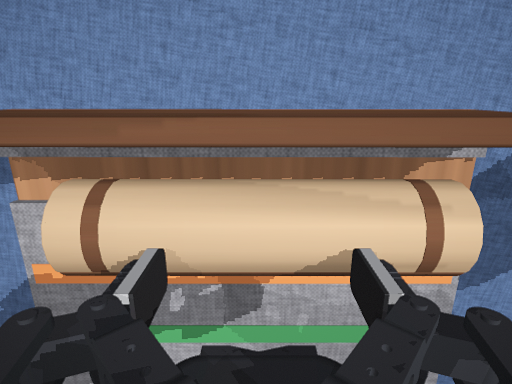

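The pin lies on the felt just short of the orange strip. Its rear silhouette is at row 179, and the line has turned to the front at row 274. Both bands are level, so it is square. Next I lift, step back and stroke again.

arm_command --plan '[{"dp": [0, 0, -5], "spin": 0}, {"dp": [10, 0, 0], "spin": 0}, {"dp": [10, 0, 0], "spin": 0}, {"dp": [0, 0, 3.5], "spin": 0}, {"dp": [0, 0, 0.5], "spin": 0}]'

```text
clock: 9.9
position: [0.4645, -0.0539, 0.2297]
ee_rot: [-0.073, 0.997, 0.0, -0.0]
ft_force: [-0.7, -0.6, 1.6]
grip_width: 1.004
grasp_force: 1.0
```

```bash
cat >> h.py <<'E'
def pinx(u,v,r=.025,zc=.045):
    # rear silhouette pixel -> pin centre x (rel to green, mm)
    from scipy.optimize import brentq
    a=wray(u,v,.045); b=wray(u,v,.09); a=np.array([rel(a)[0],45.]);b=np.array([rel(b)[0],90.])
    d=(b-a)/np.linalg.norm(b-a); n=np.array([d[1],-d[0]]); # distance = r on +x side
    n=n*np.sign(n[0]); return a[0]+25/n[0]
E
python3 -c "
from h import *
st()
a=viewer.camera('wrist');cv2.imwrite('pics/w3.png',a)
g=cv2.Canny(cv2.cvtColor(a,cv2.COLOR_BGR2GRAY),60,150)
for u in (150,200,258,320,370): print(u,np.nonzero(g[:,u])[0])
"
```

```text
t 9.9 rel [-104.2    9.9] z 229.7 xang 188.37212804713852 F [-0.69 -0.58  1.61] w 1.0037521910777893
150 [145 200 214 246 259 260 314 315 323 324 325 330 331]
200 [146 200 212 295 310 313 336 350 351 352 353 354]
258 [145 200 212 289 303 310 313 351]
320 [145 200 212 213 214 257 311 313 351 355]
370 [146 213 218 248 264 265 266 325 326]
```

View pics/w3.png

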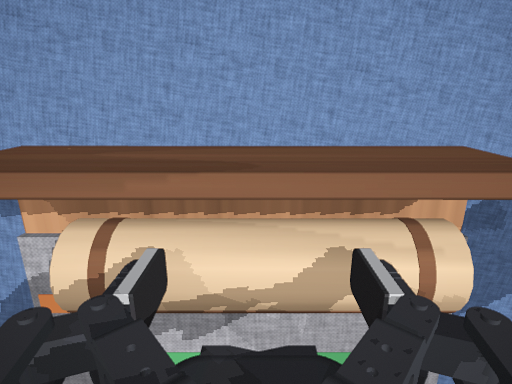

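The pin stayed on the felt after the lift, rear edge at row ~218, still square. The fingers are again at its top.

```bash
python3 -c "
from h import *
print(pinx(258,217.5),pinx(150,218),pinx(370,218))
"
```

```text
-92.23562871674744 -91.81524366008146 -92.01524366008147
```

arm_command --plan '[{"dp": [0, 0, 0.5], "spin": 0}, {"dp": [0, 0, 0.2], "spin": 0}, {"dp": [0, 0, 0], "spin": 0}]'

```text
clock: 10.25
position: [0.4654, -0.0537, 0.2296]
ee_rot: [-0.073, 0.997, 0.0, 0.0]
ft_force: [-0.4, 0.7, 4.9]
grip_width: 0.999
grasp_force: 2.3
```

arm_command --plan '[{"dp": [-1, 0, 0.3], "spin": 0}, {"dp": [-2, 0, 0.2], "spin": 0}]'

```text
clock: 10.45
position: [0.4687, -0.0533, 0.2297]
ee_rot: [-0.073, 0.997, 0.0, 0.001]
ft_force: [-1.6, 0.4, 12.0]
grip_width: 1.003
grasp_force: 6.4
```

arm_command --plan '[{"dp": [-3, 0, 0], "spin": 0}, {"dp": [-3, 0, 0], "spin": 0}, {"dp": [-3, 0, 0], "spin": 0}]'

```text
clock: 10.75
position: [0.4781, -0.052, 0.2301]
ee_rot: [-0.073, 0.997, 0.0, 0.002]
ft_force: [-1.0, 1.1, 12.1]
grip_width: 1.0
grasp_force: 6.3
```

arm_command --plan '[{"dp": [-4, 0, -0.1], "spin": 0}, {"dp": [-4, 0, 0], "spin": 0}, {"dp": [-4, 0, 0], "spin": 0}]'

```text
clock: 11.05
position: [0.4899, -0.0502, 0.2301]
ee_rot: [-0.073, 0.997, 0.0, 0.001]
ft_force: [0.1, 0.6, 12.3]
grip_width: 1.0
grasp_force: 6.0
```

arm_command --plan '[{"dp": [-4, 0, 0], "spin": 0}, {"dp": [-4, 0, 0], "spin": 0}, {"dp": [-4, 0, 0], "spin": 0}, {"dp": [-4, 0, 0], "spin": 0}, {"dp": [0, 0, 0], "spin": 0}]'

```text
clock: 11.55
position: [0.506, -0.0478, 0.23]
ee_rot: [-0.073, 0.997, 0.0, 0.002]
ft_force: [2.0, 1.7, 11.8]
grip_width: 1.0
grasp_force: 5.7
```

```bash
cat >> h.py <<'E'
def rear():
    # rear edge rows of pale pin at two columns in a fresh wrist picture
    o=manip.get_obs(); a=viewer.camera('wrist'); h=cv2.cvtColor(a,cv2.COLOR_BGR2HSV)
    m=cv2.inRange(h,(8,30,120),(25,135,255)); m=cv2.morphologyEx(m,cv2.MORPH_OPEN,np.ones((9,9)))
    n,l,s,c=cv2.connectedComponentsWithStats(m); i=1+np.argmax(s[1:,4]); m=l==i
    for u in (140,200,258,320,380):
        v=np.nonzero(m[:,u])[0]
        if len(v): print(u,v.min(),round(pinx(u,v.min()),1))
    c=np.nonzero(m.any(0))[0];print("cols",c.min(),c.max()); return a
E
python3 -c "
from h import *
st();rear()"
```

```text
t 11.55 rel [-62.3  10. ] z 230.0 xang 188.39811065811435 F [ 2.01  1.7  11.84] w 0.9996536353553616
140 181 -70.9
200 181 -70.9
258 181 -71.0
320 181 -71.1
380 181 -71.1
cols 41 482
```

arm_command --plan '[{"dp": [0, 0, -5], "spin": 0}, {"dp": [9, 0, 0], "spin": 0}, {"dp": [9, 0, 0], "spin": 0}, {"dp": [0, 0, 3.5], "spin": 0}, {"dp": [0, 0, 0.5], "spin": 0}]'

```text
clock: 12.1
position: [0.4864, -0.0508, 0.2298]
ee_rot: [-0.073, 0.997, 0.0, 0.0]
ft_force: [-0.1, -0.6, 4.1]
grip_width: 0.995
grasp_force: 2.1
```

arm_command --plan '[{"dp": [0, 0, 0.5], "spin": 0}, {"dp": [0, 0, 0.3], "spin": 0}, {"dp": [-2, 0, 0.1], "spin": 0}]'

```text
clock: 12.4
position: [0.4894, -0.0504, 0.2298]
ee_rot: [-0.073, 0.997, 0.0, 0.001]
ft_force: [-1.3, 0.5, 10.0]
grip_width: 0.999
grasp_force: 5.2
```

arm_command --plan '[{"dp": [-3, 0, 0], "spin": 0}, {"dp": [-3, 0, 0], "spin": 0}]'

```text
clock: 12.6
position: [0.4958, -0.0494, 0.2301]
ee_rot: [-0.073, 0.997, 0.0, 0.001]
ft_force: [-0.7, 0.5, 10.9]
grip_width: 1.0
grasp_force: 5.5
```

arm_command --plan '[{"dp": [-4, 0, 0], "spin": 0}, {"dp": [-4, 0, 0], "spin": 0}, {"dp": [-4, 0, 0], "spin": 0}, {"dp": [-4, 0, 0], "spin": 0}]'

```text
clock: 13.0
position: [0.5117, -0.0471, 0.2302]
ee_rot: [-0.073, 0.997, 0.0, 0.001]
ft_force: [1.0, -0.0, 11.4]
grip_width: 1.0
grasp_force: 5.5
```

arm_command --plan '[{"dp": [-4, 0, 0], "spin": 0}, {"dp": [-4, 0, 0], "spin": 0}, {"dp": [-4, 0, 0], "spin": 0}, {"dp": [0, 0, 0], "spin": 0}]'

```text
clock: 13.4
position: [0.5238, -0.0453, 0.2301]
ee_rot: [-0.073, 0.997, -0.0, 0.002]
ft_force: [0.9, 1.2, 11.1]
grip_width: 0.996
grasp_force: 5.6
```

```bash
python3 -c "
from h import *
st();rear()"
```

```text
t 13.4 rel [-44.3   9.9] z 230.1 xang 188.3846344853303 F [ 0.92  1.2  11.1 ] w 0.996249838836323
140 183 -51.8
200 183 -51.8
258 183 -51.9
320 183 -52.0
380 183 -52.0
cols 98 481
```

arm_command --plan '[{"dp": [0, 0, -5], "spin": 0}, {"dp": [8.5, 0, 0], "spin": 0}, {"dp": [8.5, 0, 0], "spin": 0}, {"dp": [0, 0, 3.5], "spin": 0}, {"dp": [0, 0, 0.5], "spin": 0}]'

```text
clock: 13.95
position: [0.5052, -0.048, 0.2298]
ee_rot: [-0.073, 0.997, 0.0, -0.0]
ft_force: [0.0, -0.2, 4.8]
grip_width: 0.999
grasp_force: 1.8
```

arm_command --plan '[{"dp": [0, 0, 0.5], "spin": 0}, {"dp": [0, 0, 0.3], "spin": 0}, {"dp": [-2, 0, 0.1], "spin": 0}]'

```text
clock: 14.25
position: [0.5081, -0.0476, 0.2299]
ee_rot: [-0.073, 0.997, 0.0, 0.001]
ft_force: [-1.7, 0.4, 9.3]
grip_width: 1.002
grasp_force: 4.7
```

arm_command --plan '[{"dp": [-3, 0, 0], "spin": 0}, {"dp": [-3, 0, 0], "spin": 0}]'

```text
clock: 14.45
position: [0.5145, -0.0466, 0.2301]
ee_rot: [-0.073, 0.997, 0.0, 0.001]
ft_force: [-0.4, 0.2, 9.7]
grip_width: 0.995
grasp_force: 4.9
```

arm_command --plan '[{"dp": [-4, 0, 0], "spin": 0}, {"dp": [-4, 0, 0], "spin": 0}, {"dp": [-4, 0, 0], "spin": 0}, {"dp": [-4, 0, 0], "spin": 0}]'

```text
clock: 14.85
position: [0.5304, -0.0443, 0.2302]
ee_rot: [-0.073, 0.997, 0.0, 0.001]
ft_force: [-0.3, 0.7, 8.9]
grip_width: 1.0
grasp_force: 5.0
```

arm_command --plan '[{"dp": [-4, 0, 0], "spin": 0}, {"dp": [-4, 0, 0], "spin": 0}, {"dp": [-3, 0, 0], "spin": 0}, {"dp": [0, 0, 0], "spin": 0}]'

```text
clock: 15.25
position: [0.5414, -0.0426, 0.2302]
ee_rot: [-0.073, 0.997, -0.0, 0.001]
ft_force: [0.0, -0.2, 10.4]
grip_width: 1.005
grasp_force: 5.0
```

```bash
python3 -c "
from h import *
st();rear()"
```

```text
t 15.25 rel [-26.4  10. ] z 230.2 xang 188.38791290137206 F [ 0.03 -0.16 10.41] w 1.004580801866494
140 184 -33.3
200 184 -33.5
258 185 -32.9
320 186 -32.4
380 184 -33.7
cols 99 425
```

arm_command --plan '[{"dp": [0, 0, -5], "spin": 0}, {"dp": [8, 0, 0], "spin": 0}, {"dp": [8, 0, 0], "spin": 0}, {"dp": [0, 0, 3.5], "spin": 0}, {"dp": [0, 0, 0.5], "spin": 0}]'

```text
clock: 15.8
position: [0.524, -0.0452, 0.2299]
ee_rot: [-0.073, 0.997, 0.0, -0.0]
ft_force: [0.9, 0.7, 3.9]
grip_width: 1.002
grasp_force: 1.7
```

arm_command --plan '[{"dp": [0, 0, 0.5], "spin": 0}, {"dp": [0, 0, 0.3], "spin": 0}, {"dp": [-2, 0, 0.1], "spin": 0}]'

```text
clock: 16.1
position: [0.5269, -0.0448, 0.23]
ee_rot: [-0.073, 0.997, 0.0, 0.001]
ft_force: [-0.5, 0.5, 8.1]
grip_width: 1.001
grasp_force: 4.4
```

arm_command --plan '[{"dp": [-3, 0, 0], "spin": 0}, {"dp": [-3, 0, 0], "spin": 0}]'

```text
clock: 16.3
position: [0.5332, -0.0439, 0.2302]
ee_rot: [-0.073, 0.997, 0.0, 0.001]
ft_force: [-0.5, -0.5, 8.4]
grip_width: 1.001
grasp_force: 4.4
```

arm_command --plan '[{"dp": [-4, 0, 0], "spin": 0}, {"dp": [-4, 0, 0], "spin": 0}, {"dp": [-4, 0, 0], "spin": 0}, {"dp": [-4, 0, 0], "spin": 0}]'

```text
clock: 16.7
position: [0.5491, -0.0415, 0.2302]
ee_rot: [-0.073, 0.997, 0.0, 0.001]
ft_force: [0.4, 0.1, 8.4]
grip_width: 0.999
grasp_force: 4.5
```

arm_command --plan '[{"dp": [-4, 0, 0], "spin": 0}, {"dp": [-4, 0, 0], "spin": 0}, {"dp": [-1, 0, 0], "spin": 0}, {"dp": [0, 0, 0], "spin": 0}]'

```text
clock: 17.1
position: [0.558, -0.0402, 0.2302]
ee_rot: [-0.073, 0.997, 0.0, 0.001]
ft_force: [-0.7, -0.3, 9.3]
grip_width: 1.0
grasp_force: 4.5
```

```bash
python3 -c "
from h import *
st();rear()"
```

```text
t 17.1 rel [-9.6 10. ] z 230.2 xang 188.38064093787935 F [-0.7  -0.34  9.27] w 0.9998100709878762
140 185 -16.0
200 185 -16.1
258 186 -15.6
320 186 -15.7
380 186 -15.8
cols 99 424
```

arm_command --plan '[{"dp": [0, 0, -5], "spin": 0}, {"dp": [8, 0, 0], "spin": 0}, {"dp": [8, 0, 0], "spin": 0}, {"dp": [0, 0, 3.5], "spin": 0}, {"dp": [0, 0, 0.5], "spin": 0}]'

```text
clock: 17.65
position: [0.5408, -0.0428, 0.2299]
ee_rot: [-0.073, 0.997, 0.0, -0.0]
ft_force: [-0.6, -0.3, 2.9]
grip_width: 1.001
grasp_force: 1.4
```

arm_command --plan '[{"dp": [0, 0, 0.5], "spin": 0}, {"dp": [0, 0, 0.3], "spin": 0}, {"dp": [-2, 0, 0.1], "spin": 0}]'

```text
clock: 17.95
position: [0.5436, -0.0423, 0.23]
ee_rot: [-0.073, 0.997, 0.0, 0.001]
ft_force: [-0.4, -0.2, 8.4]
grip_width: 1.0
grasp_force: 3.8
```

arm_command --plan '[{"dp": [-3, 0, 0], "spin": 0}, {"dp": [-3, 0, 0], "spin": 0}]'

```text
clock: 18.15
position: [0.5499, -0.0414, 0.2302]
ee_rot: [-0.073, 0.997, 0.0, 0.001]
ft_force: [0.6, -0.0, 7.9]
grip_width: 1.004
grasp_force: 3.9
```

arm_command --plan '[{"dp": [-4, 0, 0], "spin": 0}, {"dp": [-4, 0, 0], "spin": 0}, {"dp": [-4, 0, 0], "spin": 0}, {"dp": [-4, 0, 0], "spin": 0}]'

```text
clock: 18.55
position: [0.5658, -0.0391, 0.2302]
ee_rot: [-0.073, 0.997, 0.0, 0.001]
ft_force: [-0.0, 0.2, 8.2]
grip_width: 1.003
grasp_force: 4.0
```

arm_command --plan '[{"dp": [-3, 0, 0], "spin": 0}, {"dp": [-3, 0, 0], "spin": 0}, {"dp": [0, 0, 0], "spin": 0}, {"dp": [0, 0, 0], "spin": 0}]'

```text
clock: 18.95
position: [0.5717, -0.0382, 0.2302]
ee_rot: [-0.073, 0.997, 0.0, 0.001]
ft_force: [-0.4, -0.8, 8.2]
grip_width: 1.0
grasp_force: 3.9
```

```bash
python3 -c "
from h import *
st();rear()"
```

```text
t 18.95 rel [ 4.2 10. ] z 230.2 xang 188.38250507331102 F [-0.39 -0.81  8.16] w 0.9997707105747723
140 189 0.1
200 189 -0.0
258 189 -0.0
320 189 -0.1
380 189 -0.2
cols 100 423
```

arm_command --plan '[{"dp": [0, 0, -4], "spin": 0}, {"dp": [0, 0, -15], "spin": 0}, {"dp": [0, 0, -30], "spin": 0}, {"dp": [20, 0, -40], "spin": 0}, {"dp": [40, 0, -25], "spin": 0}]'

```text
clock: 19.5
position: [0.5125, -0.0468, 0.3466]
ee_rot: [-0.073, 0.997, -0.0, 0.002]
ft_force: [-0.8, 0.1, 2.0]
grip_width: 1.0
grasp_force: 0.0
```

arm_command --plan '[{"dp": [40, 0, 0], "spin": 0}, {"dp": [40, 0, 0], "spin": 0}, {"dp": [0, 0, 0], "spin": 0}, {"dp": [0, 0, 0], "spin": 0}]'

```text
clock: 19.9
position: [0.4319, -0.0589, 0.3445]
ee_rot: [-0.073, 0.997, 0.001, 0.001]
ft_force: [-0.4, 0.3, -0.0]
grip_width: 0.999
grasp_force: 0.0
```

```bash
python3 -c "
from h import *
st()
a=viewer.camera('side')[110:290,180:420];b=viewer.camera('top');
t=cv2.resize(b[90:240,190:390],None,fx=2,fy=2)
cv2.imwrite('pics/f.png',np.hstack([cv2.resize(a,(400,300)),t]))
s=strip('top',b,'g'); print(s)
for n in('tealight_a','mug','acorn'):
  for r in finder.find_in('top',n)[:2]: print(n,np.round(r['position'],3),r['score'])
for n in('pin','pin_line'):
  for r in finder.find_in('top',n)[:3]: print(n,rel(r['position']),r['score'])
"
```

```text
t 19.9 rel [-137.1    9.6] z 344.5 xang 188.36657741973872 F [-0.44  0.32 -0.02] w 0.9989296111564004
None
tealight_a [0.667 0.034 0.069] 0.88
tealight_a [ 0.689 -0.116  0.071] 0.86
mug [0.43  0.16  0.012] 0.92
mug [ 0.604 -0.28   0.048] 0.75
acorn [ 0.607 -0.281  0.048] 0.87
pin [-14.4 391.1] 0.83
pin [-337. -180.] 0.76
pin [-317.1  424.2] 0.68
pin_line [ 2.9 45.2] 0.8
pin_line [-12.3 392.9] 0.77
pin_line [-334.5 -182.2] 0.65
```

View pics/f.png

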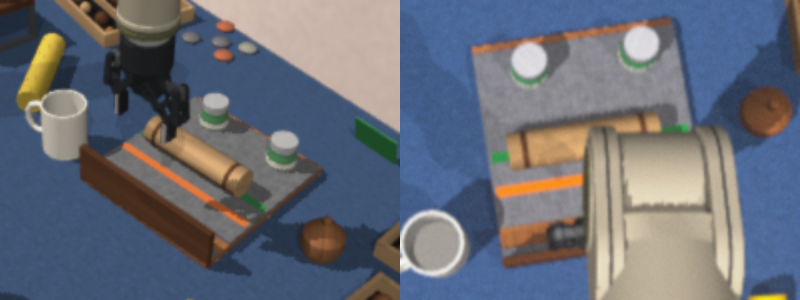

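The pin lies across the green strip, which shows at both ends (about (500,158) and (683,129) in the right panel). The tealights, mug and acorn are unmoved. One quick check of the released position.

```bash
python3 -c "
from h import *
a=rear()
b=viewer.camera('top'); h=cv2.cvtColor(b,cv2.COLOR_BGR2HSV)
# pin far silhouette visible at left end in top view vs predicted cylinder outline
w=lambda x,y,z:np.append(GREEN+(x*BX+y*BY)/1000,z)
for y in(-80,60,90,):
  u=proj('top',w(0,y,.045)); col=int(round(u[0])); 
  print(y,np.round(u,1),'x=+25',np.round(proj('top',w(25,y,.045)),1),'x=-25',np.round(proj('top',w(-25,y,.045)),1)); print([tuple(int(k) for k in h[r,col]) for r in range(int(u[1])-14,int(u[1])+15)])
" | cut -c1-700
```

```text
200 292 1.8
258 292 1.6
320 292 1.5
cols 153 366
-80 [315.1 154.8] x=+25 [313.5 145.7] x=-25 [316.7 164. ]
[(126, 9, 143), (120, 9, 144), (138, 10, 132), (124, 16, 114), (130, 8, 97), (12, 27, 95), (15, 83, 110), (15, 113, 133), (15, 114, 155), (15, 118, 173), (15, 118, 186), (15, 121, 198), (16, 122, 203), (16, 120, 215), (16, 121, 210), (16, 108, 174), (16, 82, 124), (18, 45, 101), (22, 45, 108), (19, 43, 124), (22, 44, 127), (19, 50, 138), (20, 45, 146), (19, 48, 155), (17, 47, 157), (18, 48, 163), (18, 46, 171), (19, 51, 171), (20, 50, 177)]
60 [262.9 162.7] x=+25 [261.5 153.6] x=-25 [264.4 172. ]
[(138, 10, 134), (126, 10, 127), (140, 7, 110), (130, 9, 89), (15, 6, 81), (14, 54, 90), (15, 102, 123), (15, 117, 148), (16, 121, 165), (16, 122, 174), (16, 123, 181), (16, 120, 189), (16, 120, 199), (16, 115, 202), (15, 124, 200), (16, 118, 203), (15, 121, 201), (16, 120, 192), (15, 118, 196), (15, 124, 196), (15, 123, 195), (16, 118, 188), (15, 120, 179), (15, 117, 170), (14, 90, 147), (4, 29, 130), (132, 10, 131), (140, 6, 134), (130, 6, 138)]
90 [251.7 164.4] x=+25 [250.3 155.3] x=-25 [253.1 173.7]
[(120, 9, 135), (120, 11, 117), (128, 11, 96), (150, 6, 85), (150, 3, 81), (8, 49, 84), (11, 103, 94), (13, 123, 102), (11, 125, 104), (12, 132, 108), (12, 144, 110), (11, 138, 105), (10, 140, 104), (10, 130, 102), (10, 139, 103), (10, 148, 110), (11, 145, 114), (12, 142, 122), (10, 133, 121), (11, 139, 121), (12, 136, 120), (12, 136, 120), (14, 132, 112), (12, 97, 118), (9, 47, 126), (0, 11, 140), (129, 12, 147), (129, 12, 145), (135, 14, 145)]
```

```bash
python3 -c "
from workcell import manip
print(manip.hand_in())"
```

```text
the job is handed in; nothing more can be done
None
```

The job is handed in (no verdict came back): the pin was rolled out of the slot and across the felt, and lies released on the green strip, within about 2 mm of its centre line and square to it. The highest press I read was about 17 N, and the tealights, mug and acorn are where they stood.

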